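# Finish the glass flower and snap the stock case shut

## Robot

A 6-joint arm with a two-finger parallel gripper is mounted at the origin on the work surface. World frame = base frame: x ahead of the robot, y to its left, z up, the work surface at z = 0. Lengths are in mm, angles in rad, forces in N, time in s.
With the tool pointing down it reaches from about 425 to 950 mm from the base axis. Payload 3.5 kg.
Tool frame: the origin (TCP) lies at the very end of the fingers, on their centre line; the grasp point (between the pads) lies hold_point_z behind it (hold_point_z is the distance from the TCP to the grasp point, in mm); z points along the fingers, y is the direction in which the jaws open and shut (so a half turn about z gives the same grasp; the last joint's range is limited). The gripper opens to 85 mm and grips with 20 to 120 N. Pads are 22 mm wide; open, the fingers measure 114 mm over their backs; the gripper's body (76 mm by 85 mm) begins 54 mm behind the grasp point. The pads swing forward as they close: fully open they stand 13 mm farther back than shut.
Start: joints at [-1.309, 0.286, 1.577, -0, 1.279, -0.15], TCP at [270.196, -618.547, 208.025] pointing down, gripper open.
Joint ranges: [-2.77, 2.77], [-0.9, 2.22], [0.21, 2.48], [-1.53, 4.67], [0.24, 2.81], [-2.84, 2.84]. Speed limits (rad/s): [2.79, 2.79, 3.14, 3.14, 3.14, 3.14].

## Interface

Orientations are given as a unit quaternion [x, y, z, w].
In Python, from rig import move_ptp, move_l, goto_joints, set_gripper, wait, solve_ik, observe, camera, get_calibration, Unreachable, hand_in, recognise, masks_of, tip_of, hold_point_z gives the robot as it stands. Calls block until the motion is done:
- move_ptp(position, orientation): joint-space move of the TCP to a pose.
- move_l(position, ori=None, velocity=150, force_limit=None): straight line of the TCP; ori=None keeps the orientation; velocity is the mean speed in mm/s. With force_limit (N) it stops when the force on the tool has changed by that much, and returns True; else False.
- goto_joints(angles): joint-space move.
- set_gripper(opening, squeeze=None): finger opening in mm; squeeze is the grip in N (None keeps the last); returns when the fingers have stopped.
- wait(seconds).
- solve_ik(position, orientation): joint angles nearest the present ones, or None.
- observe(): the state.
- camera(name): name is "side" or "top"; returns (picture, depth): 384x512x3 uint8, blue, green, red; 384x512 float32, mm along the optical axis (not along the pixel's ray), 0 where there is no reading.
- get_calibration(name): a dict with "fx", "fy", "cx", "cy" (pixels), "k1" (the pictures are not rectified: a ray, as slopes to the right and down, at radius r is drawn at 1 + k1 r^2 times it, then the intrinsics apply), "pose" (4x4, takes a point from camera to world coordinates). Camera axes: x right, y down, z forward; pixel columns grow to the right and rows downward; lengths in mm; the calibration is good to about 2 mm. A picture is of the moment at which its call begins. get_calibration takes no time and is no camera call.
A pose or a line that the arm cannot do raises Unreachable and nothing moves.
- hand_in(): hands the job in, once; it reports no verdict.
Trained networks look in the newest picture that a camera, given by its name, has taken for a name from the list of things; names that differ only in an ending like _2 or _b are one class to them, and where a whole thing is asked for, a point or a joint stands for the part that bears it (a point fixed in the world has none). Each returns a list of dicts, best first, with "confidence" (0 to 1); they miss things now and then, are a little off and sometimes report something else, mostly with a low value. They report only what shows in the picture. A call takes as long as a camera call. They do not tell look-alikes from the thing itself.
- recognise(query, camera): "centre" ([column, row] in pixels, amid what is visible of it).
- masks_of(query, camera): "pixels" (384x512 bool, what is visible of it) and "centre" ([column, row] in pixels, amid what is visible of it).
- tip_of(query, camera): "centre" ([column, row] in pixels: a listed point, or the origin of a listed thing).
The state is a dict: "time_s": time; "joints": joint angles; "dq": joint speeds; "tau": joint torques, N m; "tcp_pos": TCP position; "tool_rot": TCP orientation; "force": force on the tool from outside, world axes, zero at the start; "ft_torque": the same for the moment, N m; "finger_gap": finger opening in mm.
Only numpy, scipy, OpenCV 4.12 (cv2) and the standard library are available. Lean on these libraries where they do the work, as an engineer would, in place of code of your own. Each camera call takes 0.05 s, during which the arm holds its last target. There are 200 camera calls.

## Task

Finish the flower on the black glass panel with the two pieces in the open stock case: set the yellow glass round, dome up, in the middle of the three white petals, and lay the green glass bar flat as the stem, pointing straight away from the yellow round down the open side where there is no petal, with a gap of about 1 cm between the round and the end of the bar. Set the glass down, do not drop it, then press the case's lid fully shut past its snap catch. Leave the cup, the glue bottle and the pliers where they are.

Things in the scene. Friction and masses are not known exactly. Their poses are not given: they have to be found in the camera images.
- panel: black glass panel, 200 (x) by 170 (y) by 6 mm thick, lying on the table, immovable. Origin: centre of its underside. Three white teardrop petals, 3 mm thick, are fixed on its top, each 39 mm long and 32 mm wide, tips inward, 33 mm from the flower's middle: one towards the panel's +x, one +y, one -y. The side towards -x is open, for the stem.
- flower_mid (a point): the middle of the three petals, on the panel's top face, 15 mm towards +x from the panel's centre; axes as the panel's (z up), the stem belongs along its -x
- gem: yellow glass round, diameter 34 mm, 19 mm high: straight side to 14 mm, then a shallow dome. Flat underside. Starts dome up in the case. Origin: centre of its underside, z up through the dome.
- bar: green glass bar 70 (x, its length) by 14 (y) by 10 mm (z), either end and either broad face alike. Starts flat in the case. Origin: centre of its underside.
- bar_mid (a point): centre of the green bar's volume, 5 mm above its underside
- case: grey plastic stock case, 150 (x) by 210 (y) by 30 mm high, walls and floor 5 mm, immovable. Origin: centre of its underside. Blue lid hinged along the +x rim; a black sprung snap catch on the outside of the -x wall, 6 mm in front of it, top at about 35 mm height. The gem starts in its +y half, the bar in its -y half, lying roughly along its x.
- case_lid (a joint): angle of the blue lid, rad: 0 fully shut, about 1.57 upright, at most 1.85. A stiff hinge: it stays where it is left. When closing it meets the snap catch at about 0.1 and needs some 6 to 9 N at its front edge to pass; below 0.04 it snaps down to 0.
- lid_hinge (a point): on the lid's hinge line, middle of the case's width, height 30.5 mm, at the underside of the closed lid, on the case's +x rim (75 mm from the case's centre). The lid is 150 mm long from here, 210 mm wide and 6 mm thick.
- lid_edge (a point): middle of the lid's free edge, on its outer face (the top when shut)
- cup: bystander: clear plastic cup, diameter 68 mm, 85 mm high, empty; origin at the centre of its underside
- glue: bystander: white glue bottle with a red cap, diameter 52 mm, 150 mm high; origin at the centre of its underside
- pliers: bystander: pliers with red handles, about 150 mm long, 14 mm high, lying flat; origin under the pivot, x towards the jaws
Things that resemble listed ones, but are neither listed nor needed, are in the scene too. There is more than one size of the gem; the one meant has the size given above. Several things have the shape of the bar; the one meant has the colours described above.

How it is judged:
By the outcome, as a careful person would: the job done as asked, in the order asked, and still so for the second after the job is handed in, with the robot touching nothing.
It also fails if it takes over 72 s, if anything falls off the work surface, if the arm or the gripper's body presses on something with over 40 N, if the wrist force passes 120 N, or if a joint passes its speed limit or range.

## Working session

There is one attempt and no reset: what is moved stays moved. The work goes in short steps, each a Python script; the robot and the scene stay as the last script left them, time stands still between calls to the robot, and variables do not carry over. Pictures are saved under pics/ and viewed, about 8 in all and at most 12, crops included, and the job is handed in when it is done.

```bash
ls; mkdir -p pics; cat > h.py <<'E'
import numpy as np, cv2
from rig import *
def px2w(name,u,v,z):
    "pixel -> world point on plane z"
    c=get_calibration(name); T=np.array(c["pose"]); 
    K=np.array([[c["fx"],0,c["cx"]],[0,c["fy"],c["cy"]],[0,0,1.]])
    p=cv2.undistortPoints(np.array([[[u,v]]],float),K,np.array([c["k1"],0,0,0.]))[0,0]
    d=T[:3,:3]@[p[0],p[1],1]; o=T[:3,3]
    return o+d*(z-o[2])/d[2]
def cloud(name,depth):
    c=get_calibration(name); T=np.array(c["pose"])
    K=np.array([[c["fx"],0,c["cx"]],[0,c["fy"],c["cy"]],[0,0,1.]])
    h,w=depth.shape; uv=np.stack(np.meshgrid(np.arange(w),np.arange(h)),-1).reshape(-1,1,2).astype(float)
    p=cv2.undistortPoints(uv,K,np.array([c["k1"],0,0,0.])).reshape(h,w,2)
    P=np.dstack([p*depth[...,None],depth]); P=P@T[:3,:3].T+T[:3,3]; P[depth==0]=np.nan
    return P
def w2px(name,P):
    c=get_calibration(name); T=np.linalg.inv(np.array(c["pose"])); p=T[:3,:3]@np.array(P,float)+T[:3,3]; p=p/p[2]
    s=1+c["k1"]*(p[0]**2+p[1]**2); return c["fx"]*p[0]*s+c["cx"],c["fy"]*p[1]*s+c["cy"]
E
python3 - <<'E'
from h import *
for n in("top","side"):
    im,d=camera(n); cv2.imwrite(f"pics/{n}1.png",cv2.resize(im,None,fx=1.5,fy=1.5)); np.savez(f"{n}1.npz",im=im,d=d)
    print(n,np.round(get_calibration(n)["pose"],3).tolist(),get_calibration(n)["fx"],(d==0).mean())
    for q in("panel","gem","bar","case","case_lid","cup","glue","pliers"):
        print(q,[(np.round(r["centre"]).tolist(),round(r["confidence"],2)) for r in recognise(q,n)])
    for q in("flower_mid","gem","bar_mid","lid_hinge","lid_edge","case","panel"):
        print("tip",q,[(np.round(r["centre"],1).tolist(),round(r["confidence"],2)) for r in tip_of(q,n)])
print(hold_point_z, observe())
E
```

```text
pics
top [[-0.025, -0.997, 0.072, 453.164], [-0.999, 0.026, 0.022, 46.779], [-0.024, -0.071, -0.997, 1215.212], [0.0, 0.0, 0.0, 1.0]] 407.2239311624631 0.0038909912109375
panel [([359.0, 198.0], 0.95), ([279.0, 162.0], 0.52)]
gem [([171.0, 217.0], 0.64)]
bar [([191.0, 272.0], 0.6), ([274.0, 216.0], 0.46)]
case [([182.0, 201.0], 0.76)]
case_lid [([182.0, 180.0], 0.61)]
cup [([275.0, 215.0], 0.93)]
glue [([281.0, 160.0], 0.54), ([356.0, 200.0], 0.36)]
pliers [([251.0, 119.0], 0.81), ([356.0, 197.0], 0.27)]
tip flower_mid [([356.9, 192.2], 0.63)]
tip gem [([171.8, 219.1], 0.49), ([131.0, 218.0], 0.37)]
tip bar_mid [([200.5, 216.6], 0.6)]
tip lid_hinge [([179.0, 187.9], 0.8)]
tip lid_edge [([172.9, 176.0], 0.63), ([183.6, 208.9], 0.46), ([172.6, 216.4], 0.25)]
tip case [([181.5, 207.9], 0.77), ([278.4, 165.2], 0.62)]
tip panel [([174.1, 216.4], 0.54)]
side [[-0.661, -0.483, 0.574, -6.499], [-0.75, 0.438, -0.495, 560.171], [-0.013, -0.758, -0.652, 700.735], [0.0, 0.0, 0.0, 1.0]] 382.8213148353273 0.0038553873697916665
panel [([346.0, 170.0], 0.81), ([268.0, 167.0], 0.35)]
gem [([159.0, 31
[... 779 characters left out ...]
 0.52)]
18.700000000000003 {'time_s': 1.6, 'joints': array([-1.30898886e+00,  2.86298435e-01,  1.57671625e+00,  1.45011035e-05,
        1.27861359e+00, -1.50017937e-01]), 'dq': array([-0.0002978 ,  0.00120869, -0.00094423, -0.00018473,  0.00033583,
       -0.00015139]), 'tau': array([-1.48249251e-04, -4.05951405e+01, -2.92925620e+01, -1.50676510e-04,
        6.13542488e-04, -1.22076199e-05]), 'tcp_pos': array([ 270.20398442, -618.53186653,  208.01709964]), 'tool_rot': array([ 9.78875207e-01,  2.04458623e-01,  5.93752374e-06, -1.81679836e-05]), 'force': array([-0.02613275, -0.83441805, -0.32858547]), 'ft_torque': array([ 0.03343935, -0.01804509,  0.01285827]), 'finger_gap': 85.50043098834533}
```

View pics/top1.png

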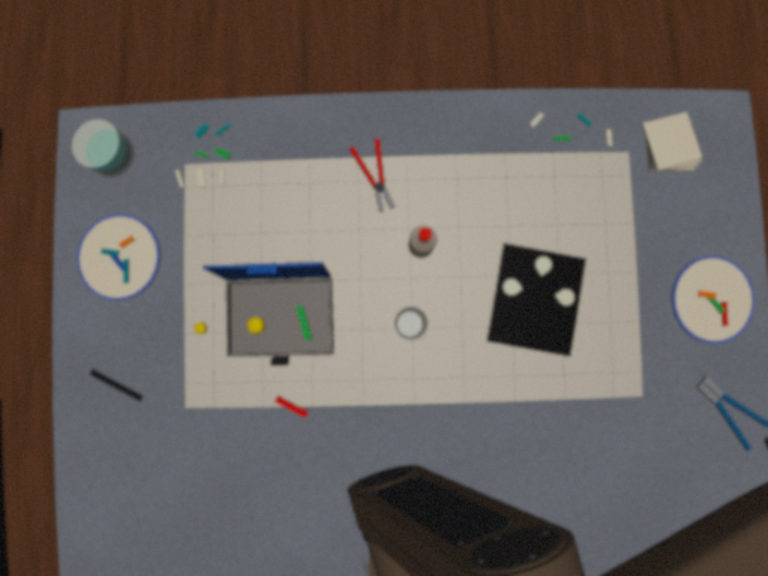

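View pics/side1.png

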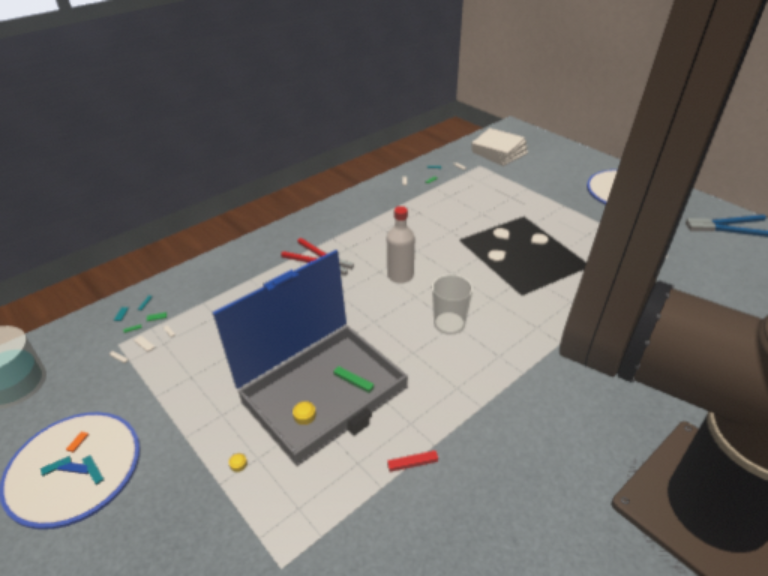

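Top picture: the yellow round in the case is at px (170,217), with a smaller look-alike outside at (134,219). The green bar is in the case at (203,215). Bar look-alikes are the red one at (194,270) and green scraps at (148,102) and (374,92). The panel is at about (357,200) with petals at (341,191), (362,177) and (377,198). I choose the pieces inside the case and measure next.

```bash
cat > meas.py <<'E'
from h import *
def blobs(n,im,lo,hi,amin=15):
    m=cv2.inRange(cv2.cvtColor(im,cv2.COLOR_BGR2HSV),lo,hi); k,l,s,c=cv2.connectedComponentsWithStats(m)
    return [(l==i,s[i,4],c[i]) for i in range(1,k) if s[i,4]>=amin]
def rect(n,m,z):
    ys,xs=np.nonzero(m); P=np.array([px2w(n,x,y,z)[:2] for x,y in zip(xs,ys)]); 
    return P.mean(0),cv2.minAreaRect(P.astype(np.float32)),P
E
python3 - <<'E'
from meas import *
for n in("top","side"):
    f=np.load(n+"1.npz"); im,d=f["im"],f["d"]
    for nm,lo,hi,z in(("yel",(20,120,90),(35,255,255),14),("grn",(45,120,50),(75,255,255),13)):
        for m,a,c in blobs(n,im,lo,hi):
            mu,r,P=rect(n,m,z); w=P-mu; ev,V=np.linalg.eigh(w.T@w/len(w))
            print(n,nm,a,c.round(1),mu.round(1),"size",(np.sqrt(ev)*np.sqrt(12)).round(1),"ang",np.degrees(np.arctan2(V[1,1],V[0,1])).round(1), "z",np.nanmedian(cloud(n,d)[m][:,2]).round(1))
f=np.load("top1.npz"); im,d=f["im"],f["d"]; C=cloud("top",d)
# panel
g=cv2.cvtColor(im,cv2.COLOR_BGR2GRAY); m=np.zeros_like(g); m[150:250,315:400]=(g[150:250,315:400]<80)*255
cn=max(cv2.findContours(m,cv2.RETR_EXTERNAL,cv2.CHAIN_APPROX_NONE)[0],key=cv2.contourArea)
P=np.array([px2w("top",x,y,6)[:2] for x,y in cn[:,0]],np.float32); print("panel",cv2.minAreaRect(P))
# petals
for mm,a,c in [(l,a,c) for l,a,c in blobs("top",im,(0,0,130),(180,90,255)) if 20<a<400 and 325<c[0]<390 and 165<c[1]<235]:
    print("petal",a,c.round(1),rect("top",mm,9)[0].round(1))
# case & lid from depth
Q=C.reshape(-1,3); s=(Q[:,0]>350)&(Q[:,0]<700)&(Q[:,1]>50)&(Q[:,1]<420)
w=Q[s&(Q[:,2]>21)&(Q[:,2]<37)]; print("walls",len(w),cv2.minAreaRect(w[:,:2].astype(np.float32)),w[:,:2].min(0),w[:,:2].max(0))
for n in("top","side"):
    D=np.load(n+"1.npz")["d"]; Q=cloud(n,D).reshape(-1,3); s=(Q[:,0]>450)&(Q[:,0]<720)&(Q[:,1]>90)&(Q[:,1]<420)&(Q[:,2]>60)&(Q[:,2]<230)
    L=Q[s]; mu=L.mean(0); u,sv,V=np.linalg.svd(L-mu,full_matrices=False); print(n,"lid",len(L),mu.round(1),"normal",V[2].round(3),L.min(0).round(),L.max(0).round())
    I=np.load(n+"1.npz")["im"]; b=blobs(n,I,(100,100,30),(130,255,255),100)
    for mm,a,c in b: print(n,"blue",a,c.round())
im2=im[140:250,120:400]; cv2.imwrite("pics/crop1.png",cv2.resize(im2,None,fx=2.85,fy=2.85,interpolation=cv2.INTER_CUBIC))
for n,q,z in(("side","lid_hinge",30.5),("side","case",0),("side","panel",0),("top","lid_hinge",30.5),("top","case",0),("side","flower_mid",6),("top","flower_mid",6)):
    camera(n); print(n,q,px2w(n,*tip_of(q,n)[0]["centre"],z).round(1))
E
```

```text
top yel 106 [170.  216.4] [472.8 308.5] size [29.6 30.6] ang -174.4 z 21.4
top yel 45 [133.  218.2] [469.9 421.2] size [19.6 20.2] ang 136.3 z 12.1
top grn 27 [374.4  91.9] [ 835.6 -318.6] size [ 8.6 29. ] ang 90.9 z 3.2
top grn 35 [148.  101.6] [825.9 374.9] size [11.3 29.4] ang 62.6 z 2.6
top grn 22 [478.  203.5] [ 486.  -624.7] size [ 7.2 31.2] ang -138.7 z 11.7
top grn 91 [202.1 214.7] [475.6 212.4] size [12.1 65.6] ang -165.1 z 14.3
side yel 183 [202.3 274.8] [471.4 311.1] size [28.7 36.6] ang 152.8 z 21.0
side yel 102 [158.2 307.8] [463.5 426.9] size [19.5 24. ] ang 161.5 z 11.7
side grn 35 [104.1 210.7] [816.2 383.2] size [11.3 31.1] ang 63.8 z 3.9
side grn 16 [ 87.9 218.6] [816.  427.7] size [ 5.6 26.4] ang 71.6 z 2.6
side grn 129 [235.2 252.1] [474.2 215.5] size [13.5 67.2] ang -165.0 z 14.6
panel ((509.2449951171875, -251.5901336669922), (165.35482788085938, 195.32470703125), 78.12911987304688)
petal 95 [361.9 176.3] [ 577.9 -266.6]
petal 92 [340.7 190.9] [ 535.7 -201. ]
petal 92 [376.7 197.5] [ 513.1 -308.7]
walls 593 ((478.9662170410156, 259.159912109375), (170.439208984375, 209.99559020996094), 0.0011462911497801542) [393.74672696 154.16235122] [564.18728548 364.15708983]
top lid 686 [568.7 254.8 142.5] normal [-0.999 -0.011  0.04 ] [560. 155.  60.] [577. 365. 191.]
top blue 596 [180. 180.]
top blue 122 [496. 273.]
top blue 135 [488. 283.]
side lid 3776 [567.9 269.3 125.7] normal [-0.999  0.     0.044] [556. 156.  60.] [577. 368. 191.]
side blue 240 [493. 150.]
side blue 4271 [188. 211.]
side blue 486 [ 47. 326.]
side lid_hinge [566.2 263.7  30.5]
side case [483.9 269.1   0. ]
side panel [ 514.5 -245.5    0. ]
top lid_hinge [564.6 270.7  30.5]
top case [491.9 270.5   0. ]
side flower_mid [766.3 161.2   6. ]
top flower_mid [ 523.  -251.6    6. ]
```

View pics/crop1.png

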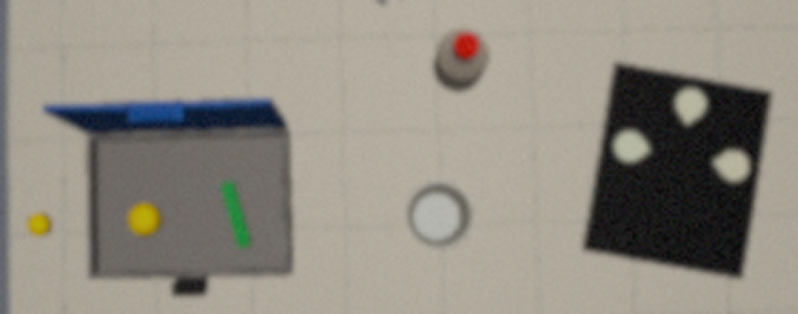

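The crop confirms the pieces in the case. The large yellow round (measured ~30 mm across, against ~20 mm for the look-alike) is at crop (143,219) and the green bar at (236,214). The panel is turned about -12°, with its open side toward the robot. I'll check the petals in the side view and then pick the gem.

```bash
cat >> h.py <<'E'
def q(J):
    "tool down, jaws opening along world angle J (deg); the half turn with the smaller last joint"
    return [[np.cos(a/2),np.sin(a/2),0,0] for a in (np.radians(J+90),np.radians(J-90))]
def best(pos,J):
    c=[(abs(s[5]),o) for o in q(J) if (s:=solve_ik(pos,o)) is not None]
    return min(c,key=lambda t:t[0])[1]
E
python3 - <<'E'
from meas import *
im=np.load("side1.npz")["im"]
for mm,a,c in [(l,a,c) for l,a,c in blobs("side",im,(0,0,130),(180,90,255)) if 20<a<400 and 315<c[0]<390 and 145<c[1]<195]:
    print("petal",a,c.round(1),rect("side",mm,9)[0].round(1))
gx,gy=472.1,309.8
o=best([gx,gy,240],33)
set_gripper(60,40)
move_ptp([gx,gy,240],o); 
move_l([gx,gy,60],velocity=250)
hit=move_l([gx,gy,9],velocity=100,force_limit=8); print("hit",hit,observe()["tcp_pos"])
set_gripper(20,40); print(observe()["finger_gap"])
move_l([gx,gy,60],velocity=120); print("lift",observe()["finger_gap"])
move_l([gx,gy,240],velocity=250)
s=observe(); print(s["time_s"],s["finger_gap"],s["joints"].round(2))
im,d=camera("side"); cv2.imwrite("pics/s2.png",cv2.resize(im,None,fx=1.5,fy=1.5))
E
```

```text
petal 63 [333.9 155.1] [ 576.9 -263. ]
petal 61 [359.3 158.9] [ 511.4 -304.9]
petal 68 [330.8 169.7] [ 534.3 -197.8]
hit False [472.54326664 309.98771688   9.46386673]
19.888526418944792
lift 19.514072777051446
9.425 19.913161044769762 [ 0.4   0.02  1.82 -0.    1.3  -0.17]
```

View pics/s2.png

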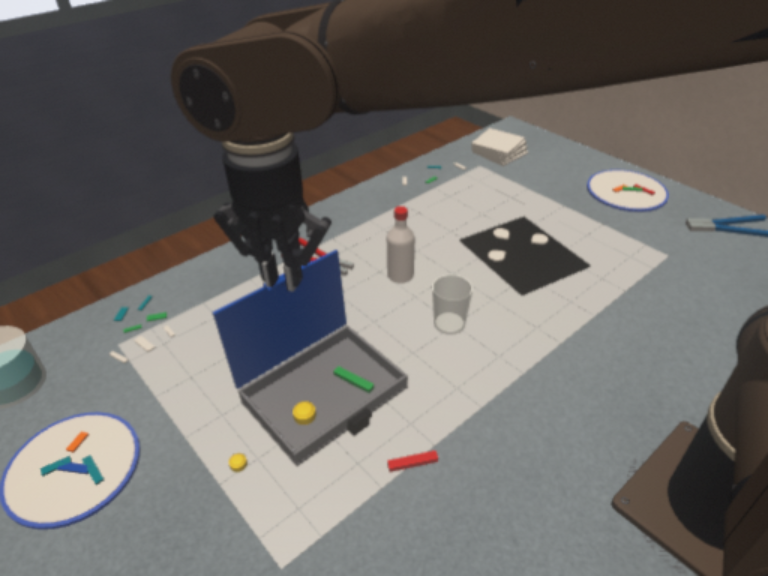

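The fingers closed to 20 mm over the gem, and it still lies at (302,411). I need to know where the fingertips really end at each opening, so I'll measure that from depth.

```bash
python3 - <<'E'
from meas import *
for g in(20,36,60):
    set_gripper(g)
    im,d=camera("side"); s=observe(); t=s["tcp_pos"]; Q=cloud("side",d).reshape(-1,3)
    F=Q[(np.hypot(Q[:,0]-t[0],Q[:,1]-t[1])<75)&(Q[:,2]>205)&(Q[:,2]<330)]
    z=np.sort(F[:,2]); print(g,s["finger_gap"].round(1),t.round(1),"low z",z[[0,3,6,12,20]].round(1)-t[2].round(1))
    for lo in range(-4,50,6):
        w=F[(F[:,2]-t[2]>=lo)&(F[:,2]-t[2]<lo+6)]-t
        if len(w): 
            a=np.radians(33); u=w[:,0]*np.cos(a)+w[:,1]*np.sin(a); print("  z",lo,len(w),"along jaw",np.percentile(u,[2,25,75,98]).round(0))
for n in("top","side"):
    im,d=camera(n)
    for nm,lo,hi,z in(("yel",(20,120,90),(35,255,255),14),):
        for m,a,c in blobs(n,im,lo,hi): print(n,nm,a,c.round(1),rect(n,m,z)[0].round(1))
im,d=camera("side"); cv2.imwrite("pics/s3.png",cv2.resize(im[120:220,120:260],None,fx=5,fy=5,interpolation=cv2.INTER_CUBIC))
print(observe()["time_s"])
E
```

```text
Traceback (most recent call last):
AttributeError: 'float' object has no attribute 'round'
```

```bash
python3 - <<'E'
from meas import *
for g in(20,36,60):
    set_gripper(g)
    im,d=camera("side"); s=observe(); t=s["tcp_pos"]; Q=cloud("side",d).reshape(-1,3)
    F=Q[(np.hypot(Q[:,0]-t[0],Q[:,1]-t[1])<75)&(Q[:,2]>205)&(Q[:,2]<330)]
    z=np.sort(F[:,2]); print(g,round(s["finger_gap"],1),t.round(1),"low z",z[[0,3,6,12,20]].round(1)-t[2].round(1))
    for lo in range(-4,50,9):
        w=F[(F[:,2]-t[2]>=lo)&(F[:,2]-t[2]<lo+9)]-t
        if len(w): 
            a=np.radians(33); u=w[:,0]*np.cos(a)+w[:,1]*np.sin(a); print("  z",lo,len(w),"along jaw",np.percentile(u,[2,25,75,98]).round(0))
for n in("top","side"):
    im,d=camera(n)
    for nm,lo,hi,z in(("yel",(20,120,90),(35,255,255),14),):
        for m,a,c in blobs(n,im,lo,hi): print(n,nm,a,c.round(1),rect(n,m,z)[0].round(1))
im,d=camera("side"); cv2.imwrite("pics/s3.png",cv2.resize(im[120:220,120:260],None,fx=5,fy=5,interpolation=cv2.INTER_CUBIC))
print(observe()["time_s"])
E
```

```text
20 20.1 [472.1 309.8 239.9] low z [22.9 23.5 25.3 26.2 26.7]
  z 14 1 along jaw [-15. -15. -15. -15.]
  z 23 54 along jaw [-21. -13.  11.  21.]
  z 32 87 along jaw [-23. -18.  11.  23.]
  z 41 105 along jaw [-23. -18.  11.  23.]
36 36.2 [472.1 309.8 240.1] low z [23.6 25.2 25.7 26.7 28. ]
  z 23 48 along jaw [-25. -21.  19.  28.]
  z 32 87 along jaw [-31. -26.  19.  30.]
  z 41 102 along jaw [-31. -26.  19.  31.]
60 59.7 [472.1 309.8 240. ] low z [28.2 28.9 30.2 31.3 33. ]
  z 23 17 along jaw [-36.  30.  32.  36.]
  z 32 76 along jaw [-43. -36.  31.  43.]
  z 41 97 along jaw [-44. -36.  31.  43.]
top yel 108 [170.1 216.6] [472.3 308.3]
side yel 183 [202.3 274.8] [471.4 311.1]
side yel 102 [158.2 307.8] [463.5 426.9]
10.9167
```

View pics/s3.png

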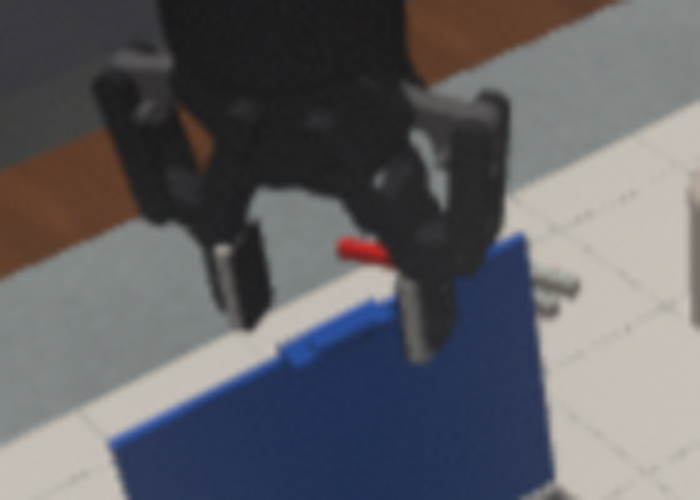

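The depth shows the real fingertips about 23 mm above the reported TCP at openings of 20–36 mm, laterally centred. I'll calibrate by touching the free case floor between the pieces at the grasp opening, then pick with that offset.

```bash
python3 - <<'E'
from meas import *
set_gripper(38)
p=[485,263]; o=best([*p,120],0)
move_ptp([*p,120],o); move_l([*p,20],velocity=200)
hit=move_l([*p,-28],velocity=40,force_limit=5); s=observe(); print("floor hit",hit,s["tcp_pos"],s["force"],s["time_s"])
move_l([*p,30],velocity=200); print(observe()["time_s"])
E
```

```text
floor hit True [484.71621795 262.87564731 -19.48827588] [-0.44472382 -1.13067371  4.49773125] 13.4083
13.8083
```

```bash
python3 - <<'E'
from meas import *
g=np.array([472.0,309.7]); T=24.2
o=best([*g,60],33)
set_gripper(56,40)
move_ptp([*g,40],o)
hit=move_l([*g,7.8-T],velocity=80,force_limit=8); print("hit",hit,observe()["tcp_pos"])
set_gripper(25,40); print(observe()["finger_gap"])
move_l([*g,30],velocity=80); s=observe(); print("lift",s["finger_gap"],s["time_s"])
if s["finger_gap"]>31:
    move_l([*g,230],velocity=300)
    f=np.array([523.5,-253.2]); o=best([*f,230],33)
    move_ptp([*f,230],o); move_l([*f,40-T],velocity=250)
    print(observe()["finger_gap"],observe()["tcp_pos"],observe()["time_s"])
    camera("top"); im,d=camera("side"); cv2.imwrite("pics/s4.png",cv2.resize(im[100:240,240:440],None,fx=4,fy=4,interpolation=cv2.INTER_CUBIC))
E
```

```text
hit False [472.41768953 309.93037713 -16.0853684 ]
31.728348936825938
lift 31.860890905928795 16.5917
31.6821330390329 [ 524.75662896 -253.83731568   17.37154831] 20.45
```

View pics/s4.png

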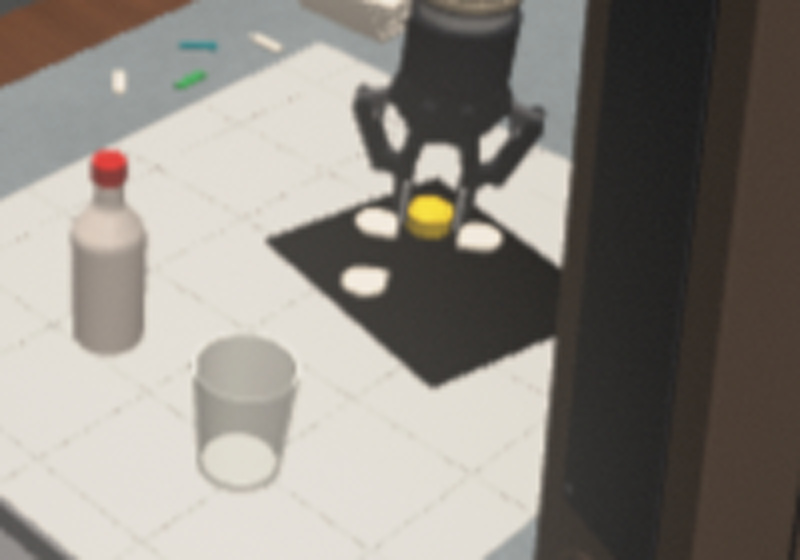

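The round is held (gap 31.7) above the petals, at crop (430,215). I'll lower it with force feedback, release, and measure against the petals.

```bash
cat >> meas.py <<'E'
def flower(n,im):
    "flower middle and yaw from the petals in picture n"
    lim=(325,390,165,235) if n=="top" else (315,390,145,195)
    P=np.array([rect(n,m,9)[0] for m,a,c in blobs(n,im,(0,0,130),(180,90,255)) if 20<a<400 and lim[0]<c[0]<lim[1] and lim[2]<c[1]<lim[3]])
    if len(P)!=3: return P
    px=P[P[:,0].argmax()]; o=P[[i for i in range(3) if i!=P[:,0].argmax()]]; o=o[o[:,1].argsort()]
    y=np.degrees(np.arctan2(*(o[1]-o[0])[::-1]))-90
    return o.mean(0).round(1), y.round(1)
def report(nms=("top","side"),zy=15,zg=14):
    for n in nms:
        im,d=camera(n); print(n,"flower",flower(n,im))
        for nm,lo,hi,z in(("yel",(20,120,90),(35,255,255),zy),("grn",(45,120,50),(75,255,255),zg)):
            for m,a,c in blobs(n,im,lo,hi,40):
                mu,r,P=rect(n,m,z); w=P-mu; ev,V=np.linalg.eigh(w.T@w/len(w))
                print(n,nm,a,c.round(1),mu.round(1),"ang",np.degrees(np.arctan(V[1,1]/V[0,1])).round(1))
E
python3 - <<'E'
from meas import *
f=[523.5,-253.2]
hit=move_l([*f,-10],velocity=100); hit=move_l([*f,-17.5],velocity=25,force_limit=3); s=observe(); print(hit,s["tcp_pos"],s["force"])
set_gripper(46); 
move_l([*f,60],velocity=200); print(observe()["time_s"])
report(("side",))
b=[475,214]; move_ptp([450,0,230],best([450,0,230],90))
report(("top",)); print(observe()["time_s"])
E
```

```text
True [ 524.49106856 -253.9117658   -14.31947108] [-0.36109319  0.61865644  3.60869471]
22.0667
side flower (array([ 522.7, -251.2]), np.float64(-12.2))
side yel 108 [345.8 162.5] [ 522.6 -252.2] ang -57.2
side yel 101 [158.2 307.8] [462.7 427.1] ang -16.3
side grn 129 [235.2 252.1] [473.5 216. ] ang 15.0
top flower (array([ 524.2, -254.9]), np.float64(-11.9))
top yel 129 [359.7 194. ] [ 524.6 -256.2] ang -58.6
top yel 44 [133.1 218.2] [469.8 420.7] ang -38.6
top grn 90 [202.1 214.6] [475.9 212.3] ang 15.2
24.3417
```

The round sits about 1 mm from the middle in both views. Next is the bar.

```bash
python3 - <<'E'
from meas import *
b=[474.9,214.0]
set_gripper(40,40); move_ptp([*b,200],best([*b,200],105)); move_l([*b,20],velocity=300)
print(move_l([*b,-16],velocity=80,force_limit=8),observe()["tcp_pos"])
set_gripper(5,40); print(observe()["finger_gap"]); move_l([*b,30],velocity=100)
s=observe(); print("lift",s["finger_gap"],s["time_s"])
if s["finger_gap"]>9:
    move_l([*b,210],velocity=300)
    p=[463.0,-241.3]; move_ptp([*p,210],best([*p,210],78)); move_l([*p,20],velocity=250)
    s=observe(); print(s["finger_gap"],s["tcp_pos"],s["time_s"])
    report(("side","top"),zg=45)
    im,d=camera("side"); cv2.imwrite("pics/s5.png",cv2.resize(im[100:240,240:440],None,fx=4,fy=4,interpolation=cv2.INTER_CUBIC))
E
```

```text
False [474.56402314 213.99897429 -16.48576172]
12.476976851757447
lift 12.38997475406217 27.7583
12.42905660508027 [ 464.19469723 -241.81318404   21.34752945] 31.0833
side flower [[ 576.63215016 -263.53084999]
 [ 534.20002378 -197.96778508]]
side yel 108 [345.7 162.6] [ 522.7 -251.8] ang -57.3
side yel 101 [158.2 307.8] [462.7 427.1] ang -16.3
top flower [[ 577.8848694  -266.586594  ]
 [ 535.61800691 -201.19874376]]
top yel 120 [359.4 193.8] [ 525.2 -255.2] ang -32.9
top yel 44 [133.1 218.2] [469.8 420.7] ang -38.6
```

View pics/s5.png

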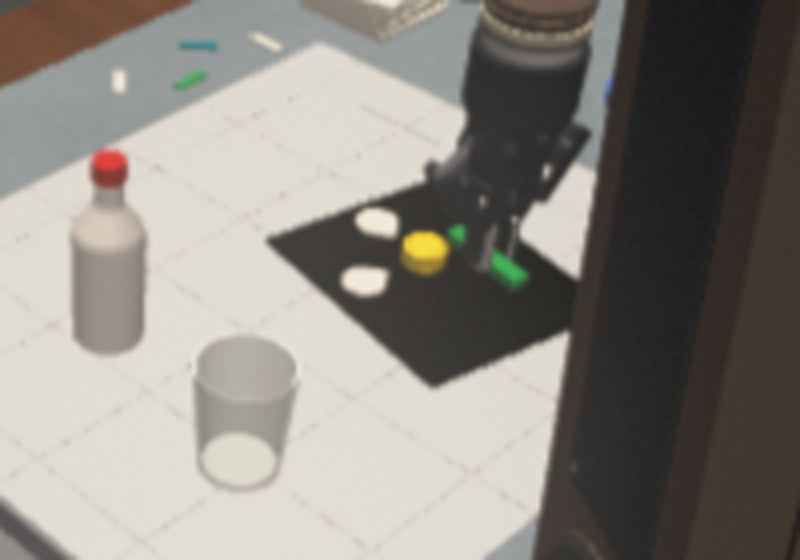

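The bar is held level, centred in the jaws and pointing at the round. I'll set it down.

```bash
python3 - <<'E'
from meas import *
p=[463.0,-241.3]
move_l([*p,-10],velocity=100); hit=move_l([*p,-18.5],velocity=25,force_limit=3); s=observe(); print(hit,s["tcp_pos"],s["force"])
set_gripper(34); move_l([*p,60],velocity=200)
move_ptp([450,0,230],best([450,0,230],90))
report(("side","top")); print(observe()["time_s"])
E
```

```text
True [ 464.01703111 -242.12867836  -14.3793445 ] [-0.21341861  1.20472963  3.71190775]
side flower (array([ 522.8, -251.4]), np.float64(-12.1))
side yel 109 [345.6 162.6] [ 522.8 -251.8] ang -56.7
side yel 102 [158.2 307.8] [462.8 427.1] ang -18.5
side grn 73 [359.5 173.2] [ 463.4 -241.3] ang -13.0
top flower (array([ 524.3, -254.8]), np.float64(-11.8))
top yel 129 [359.7 194. ] [ 524.6 -256.2] ang -58.6
top yel 44 [133.1 218.2] [469.8 420.7] ang -38.6
top grn 177 [356.3 214.4] [ 464.7 -243.7] ang -11.7
34.0833
```

Both views agree: the bar is in line within about 1–2°, and the gap is about 9 mm (centres 60–61 mm apart). Next, close the lid.

```bash
python3 - <<'E'
from meas import *
H=np.array([563,260,30.5]); E=23.8
def tcp(th,R): return [H[0]-R*np.cos(th)+6*np.sin(th)+11, H[1], H[2]+R*np.sin(th)+6*np.cos(th)-E]
set_gripper(0)
st=tcp(1.68,125); st[0]+=8
o=best([st[0],260,240],90); move_ptp([st[0],260,240],o); move_l(st,velocity=250)
for th,R in((1.5,125),(1.2,130),(0.9,135),(0.6,139),(0.35,140),(0.15,140)):
    hit=move_l(tcp(th,R),velocity=120,force_limit=30); s=observe(); print(th,hit,s["tcp_pos"].round(1),s["force"].round(1))
    if hit: break
print(s["time_s"])
if not hit:
    im,d=camera("side"); cv2.imwrite("pics/s6.png",cv2.resize(im[120:320,100:300],None,fx=3,fy=3,interpolation=cv2.INTER_CUBIC))
    t=tcp(0,140); hit=move_l([t[0],260,t[2]-3],velocity=40,force_limit=30); s=observe(); print(hit,s["tcp_pos"].round(1),s["force"].round(1))
    move_l([t[0],260,150],velocity=200)
    move_ptp([450,0,230],best([450,0,230],90))
    im,d=camera("side"); cv2.imwrite("pics/s7.png",cv2.resize(im,None,fx=1.5,fy=1.5)); 
    C=cloud("side",d).reshape(-1,3); L=C[(C[:,0]>420)&(C[:,0]<555)&(C[:,1]>165)&(C[:,1]<355)&(C[:,2]>10)&(C[:,2]<120)]
    print(len(L),np.polyfit(L[:,0]-563,L[:,2],1)); print(observe()["time_s"])
    for x in range(415,570,25): print(x,np.median(L[abs(L[:,0]-x)<8,2]).round(1),end="; ")
E
```

```text
1.5 False [572.4 260.5 134.3] [0.2 0.7 0.2]
1.2 False [533.  260.1 130.4] [ 0.4 -0.5  0.4]
0.9 False [495.4 260.  116.4] [ 0.7 -0.  -0.6]
0.6 False [463.2 260.1  90.4] [-0.4  0.   0.1]
0.35 False [444.8 260.   60.4] [-0.3  0.8  0.8]
0.15 False [436.6 260.   33.6] [-0.6  1.   0.2]
40.0417
True [434.5 260.   13.1] [-2.  -1.1  7.6]
3874 [1.81007726e-03 3.68967572e+01]
43.75
415 36.2; 440 36.8; 465 36.8; 490 37.0; 515 36.9; 540 36.7; 565 nan;
  return _methods._mean(a, axis=axis, dtype=dtype,
  ret = ret.dtype.type(ret / rcount)
```

View pics/s7.png

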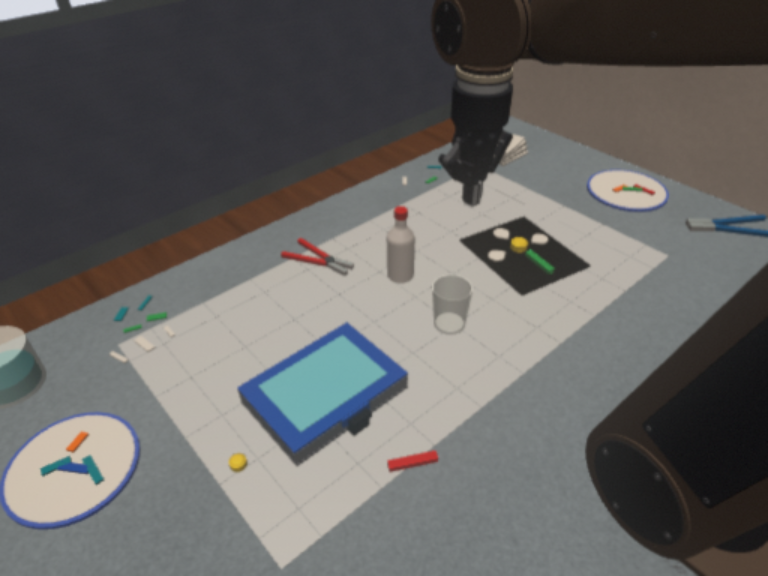

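The picture shows the lid flat (measured 36.8 mm, slope 0.002 rad, so past the catch). The flower is complete at (520,245) with the stem at (540,261). The cup, glue and pliers are where they were. Handing in.

```bash
python3 - <<'E'
from rig import *
print(observe()["time_s"]); hand_in()
E
```

```text
43.75
the job is handed in; nothing more can be done
```

The flower is finished and the case is shut. I handed the job in at 43.75 s of the 72 s allowed.

- **Round:** I set the yellow round down under force feedback, dome up. It sits about 1 mm or less from the middle of the petals in both cameras.
- **Stem:** I set the green bar down flat the same way, in line with the open side within about 1–2°. The gap to the round is about 9 mm.
- **Lid:** I swung it closed and pressed it past the catch. Depth shows it level at 36.8 mm with a slope of about 0.002 rad, which is fully shut.
- **Bystanders:** In the last picture the cup, glue bottle and pliers look unmoved; I did not measure them.

**What failed or disagreed:**
- The first grasp on the round missed because the real fingertips end about 24 mm above the reported TCP. I measured the offset by touching the case floor, corrected for it, and the next grasp held.
- The two cameras differ by up to about 4 mm in absolute position. I relied on positions relative to the petals within each view, where they agree.

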